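# Snap the washer's circuit board onto its carrier

## Task

Pick up the green circuit board by its tall black block and set it level on the four white snap standoffs of the grey carrier, white connector towards the carrier's notched end; the frame with the standoffs can sit anywhere along its slots, so feel gently for where the holes drop over the pins. Then press the board down evenly, keeping it level and never forcing it, until all four standoffs have clicked and it sits fully home; let go of it and leave the other things where they are.

Things in the scene. Friction and masses are not known exactly. Their poses are not given: they have to be found in the camera images.
- board_grip (a point): Grip point: on the axis of the tall black block (44 mm along the board's x, 32 mm along y, 40 mm high) in the middle of the loose green board; 26 mm above the board's top, 30 mm above its underside, 14 mm below the block's top. Grip across the 32 mm, fingertips a few mm above the board. Board: 124 (x) x 92 (y) x 4 mm, about 0.16 kg, starts flat on the worktop.
- board_centre (a point): Middle of the board's underside. Board axes: x to the end with the white connector (10 x 40 x 10 mm, on top), y along the width, z up out of its top. The other parts on it are at most 2 mm high.
- hole_0 (a point): Centre of the board's hole 0 at the underside, axes as the board. Four square holes, 10 x 10 mm, right through, at (x, y) = (48, 34), (48, -34), (-48, 34), (-48, -34) mm for 0 to 3. The four standoffs stand in the same pattern.
- hole_1 (a point): The same for hole 1.
- hole_2 (a point): The same for hole 2.
- hole_3 (a point): The same for hole 3. With its holes over the pins the board meets the lugs with its underside about 9 mm above the shoulders. Pressing all four through takes roughly 6 to 20 N in all: the force rises, then falls away as the lugs spring out over the board (the click), and it drops onto the shoulders, within 1.5 mm. Pressed on the carrier with over 30 N, it cracks.
- carrier_seat (a point): Where the board's middle would come with the standoff frame pushed against the grey tray's plain end: on the tray's centre line, 18.5 mm from its middle, at the height of the standoffs' shoulders (36 mm above the worktop). x to the notched end, z up. The aluminium frame that carries the standoffs stands 3 to 34 mm farther along +x: no pose tells where. Shifting it takes over 10 N.
- carrier_notch (a point): Top of the rim at the notched end (+x) of the tray (158 x 108 mm, rim 18 mm). White standoffs: 17 mm wide shoulder; above it a pin, 8 mm along x, to a 7 mm rounded tip 16 mm above the shoulder, and two sprung lugs (+y, -y), 14 mm across, 6 mm above it. Pins within 2 mm of the holes' centres drop in; else the board stops 16 mm above the shoulders. The tray sinks 1 mm per 6 N, at most 5.
- tape: Bystander, to be left alone: black roll of tape, 58 x 56 x 19 mm, origin at its underside's centre.
- dosing_cup: Bystander: round pale dosing cup, 66 mm across, 50 mm high, origin at its underside's centre.
- dropper_bottle: Bystander: brown dropper bottle, 33 mm across, 102 mm high, origin at its underside's centre.
- peg_green: Bystander: green clothes peg lying flat, 15 x 72 x 12 mm, origin at its underside's centre.
There are look-alikes about, which are no part of the job. What is shaped like the part that bears carrier_seat but red is not meant.

How it is judged:
By the outcome, as a careful person would: the job done as asked, in the order asked, and still so for the second after the job is handed in, with the robot touching nothing.
It also fails if it takes over 72 s, if anything falls off the work surface, if the arm or the gripper's body presses on something with over 40 N, if the wrist force passes 120 N, or if a joint passes its speed limit or range.

## Robot

A 6-joint arm with a two-finger parallel gripper is mounted at the origin on a cart in front of the work surface, level with it; the furniture and walls round the work are solid. World frame = base frame: x ahead of the robot, y to its left, z up, the work surface at z = 0. Lengths are in m, angles in rad, forces in N, time in s.
With the tool pointing down it reaches from about 0.275 to 1 m from the base axis. Payload 8.4 kg.
Tool frame: the origin (TCP) lies on the centre line of the jaws, within the pads' length; the fingertips stand 8 mm ahead of it and the grasp point (between the pads) lies 11 mm behind it; z points along the fingers, y is the line along which they close (so a half turn about z gives the same grasp; the last joint's range is limited). The gripper opens to 85 mm and grips with 20 to 120 N. Pads are 22 mm wide; open, the fingers measure 114 mm over their backs; the gripper's body (76 mm by 85 mm) begins 54 mm behind the grasp point. The pads swing forward as they close: fully open they stand 13 mm farther back than shut.
Start: joints at [-1.184, 0.353, 1.633, -0, 1.155, -0.002], TCP at [0.237, -0.578, 0.208] pointing down, gripper open.
Joint ranges: [-2.63, 2.63], [-0.92, 2.1], [0.06, 2.66], [-1.3, 4.44], [0, 2.69], [-3.02, 3.02]. Speed limits (rad/s): [2.22, 2.22, 2.79, 3.14, 3.14, 3.14].

## Interface

Orientations are given as a unit quaternion [w, x, y, z].
In Python, from workcell import bot, optics, job_done gives the robot as it stands.
- The arm moves only by the tool send_rows, never from a script. Its arguments are lists of equal length, an entry for each row: "offset": the shift along the tool's x, y, z in cm, a list of three; "dr": the turn, a rotation vector about the tool's x, y, z in degrees, a list of three; "claw": the opening, from 0 (shut) to 1 (fully open). A call has 1 to 20 rows; each row is the pose to reach, as a shift and turn from the pose commanded when the call began, along the tool's axes at that moment; what a row does not reach only later rows make up. A row lasts 1/12 s, in which the tool goes at most 41.7 mm and 7.16 degrees, less where a joint would pass 70% of its speed; a pose out of reach is approached as far as the arm can. A call with a gripper value outside its range is refused whole. The fingers move at their own pace and stop on an object; "grip_force" is the grip in N (left out, the last holds). Time passes only in rows, so rows that repeat a pose let the fingers close. It gives the time, the measured TCP pose, the force, the opening and the grip force at its end, in the units of the state.
- bot.get_obs(): the state, without advancing time (a new reading comes with each control period).
- optics.grab_frame(name): name is "scene" or "top"; returns a dict with "image" (420x560x3 uint8, blue, green, red), "K" (3x3 intrinsics, pixels), "R" (3x3) and "t" (3): a world point X has camera coordinates R X + t. Camera axes: x right, y down, z forward; pixel columns grow to the right and rows downward; lengths in m; the calibration is good to about 2 mm. A picture is of the moment at which its call begins. There is no depth.
- job_done(): hands the job in; it is judged then, once.
The state is a dict: "clock": time; "joint_positions": joint angles; "dq": joint speeds; "joint_torque": joint torques, N m; "ee_pos": TCP position; "tool_rot": TCP orientation; "force": force on the tool from outside, world axes, zero at the start; "wrist_torque": the same for the moment, N m; "finger_gap": opening from 0.0 (shut) to 1.0 (fully open); "gripper_force": force on a finger pad.
Only numpy, scipy, OpenCV 4.12 (cv2) and the standard library are available. Lean on these libraries where they do the work, as an engineer would, in place of code of your own. Each camera call takes 0.05 s, during which the arm holds its last target. There are 200 camera calls.

## Working session

There is one attempt and no reset: what is moved stays moved. The work goes in short steps, Python scripts to look and compute and a tool call to move; the robot and the scene stay as the last step left them, time stands still between calls to the robot, and variables do not carry over. Pictures are saved under pics/ and viewed, at most 10 in all, crops included, and the job is handed in when it is done.

Besides the shell and the picture viewer there is one more tool, called after "Request:" as name(argument=value, ...) on one line, values as JSON. send_rows: Moves the arm, as the interface text tells. Its arguments: {"type":"object","properties":{"offset":{"type":"array"},"dr":{"type":"array"},"claw":{"type":"array"},"grip_force":{"type":"number"}},"required":["offset","dr","claw"]}

```bash
mkdir -p pics
python3 - <<'E'
from workcell import bot, optics
import cv2,numpy as np
o=bot.get_obs(); print(o)
for n in("scene","top"):
    f=optics.grab_frame(n); cv2.imwrite(f"pics/{n}0.png",f["image"]); np.savez(f"{n}.npz",**f); print(n,f["K"].round(1).tolist(),(-f["R"].T@f["t"]).round(3),f["R"].round(3).tolist())
E
```

```text
{'clock': 0.0, 'joint_positions': array([-1.18441444e+00,  3.53649236e-01,  1.63412053e+00,  5.66495329e-06,
        1.15519698e+00, -2.39888776e-03]), 'dq': array([ 0.00048757, -0.00081509,  0.00067038, -0.00155986, -0.00071431,
        0.00109876]), 'joint_torque': array([ 2.10607104e-03, -6.05226374e+01, -3.42069268e+01,  1.55450116e-04,
        9.05500841e-03,  1.50751953e-05]), 'ee_pos': array([ 0.23672715, -0.57789426,  0.20736684]), 'tool_rot': array([-6.74918810e-04,  9.81165600e-01,  1.93167269e-01, -1.28555561e-04]), 'force': array([ 0.5116027 , -0.23715662, -0.32696749]), 'wrist_torque': array([-0.02849588,  0.00418603,  0.0094223 ]), 'gripper_force': 0.0, 'finger_gap': 1.0006999137808257}
scene [[546.0, 0.0, 274.1], [0.0, 546.0, 195.3], [0.0, 0.0, 1.0]] [-0.866 -0.106  0.989] [[0.054, -0.999, 0.003], [-0.56, -0.033, -0.828], [0.827, 0.043, -0.561]]
top [[505.1, 0.0, 278.6], [0.0, 505.1, 208.6], [0.0, 0.0, 1.0]] [ 0.405 -0.038  1.596] [[0.03, -0.999, 0.016], [-0.997, -0.031, -0.076], [0.076, -0.014, -0.997]]
```

View pics/scene0.png

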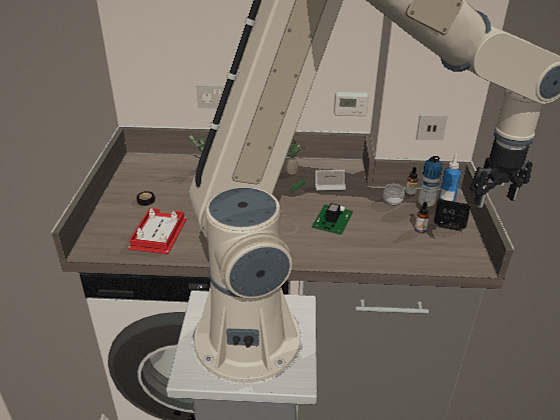

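View pics/top0.png

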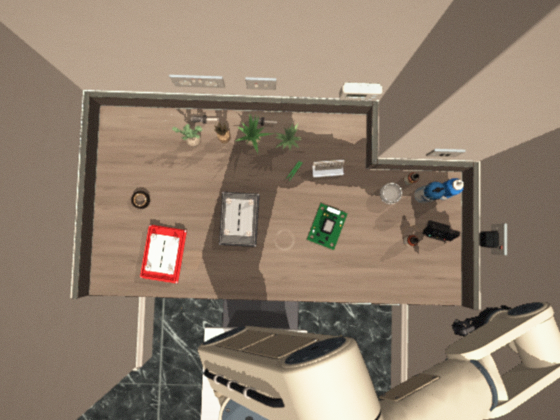

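The scene view shows the board at (333,218) and the red carrier at (158,230); the arm hides the grey one. In the top view, the possible carriers are the grey tray at (239,219) and the red look-alike at (164,254), and I choose the grey. The only green board with a black block is at (327,227). The peg (295,170), the plants and the white box (328,169) are not it. I'll check this in one close crop.

Run:
```python
import cv2
im=cv2.imread("pics/top0.png")[180:270,205:355]
cv2.imwrite("pics/crop.png",cv2.resize(im,None,fx=5.3,fy=5.3,interpolation=cv2.INTER_CUBIC))
```

```text
(no output)
```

View pics/crop.png

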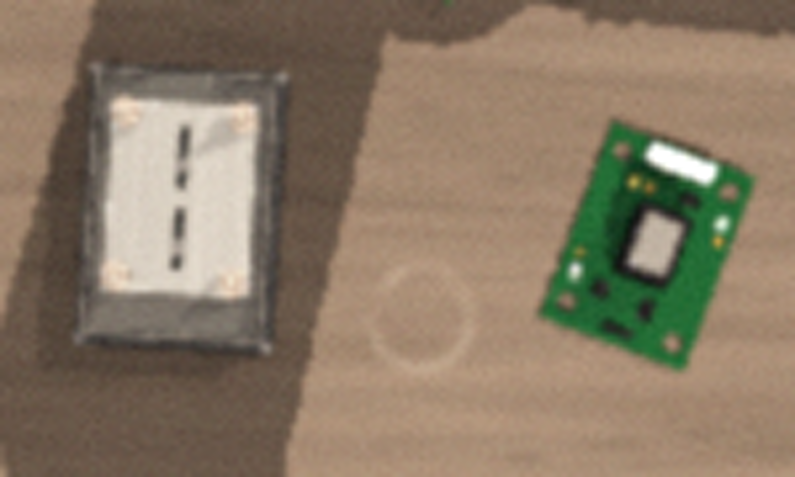

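The crop shows the grey tray with a pale frame and four standoffs, and the board with its white connector at the upper end, near crop (682,163). The notch isn't clear, so I'll enlarge the tray.

```bash
cat > h.py <<'E'
import numpy as np,cv2
def load(n): return dict(np.load(n+".npz"))
def ray(f,p,z):
    c=-f["R"].T@f["t"]; d=f["R"].T@np.linalg.inv(f["K"])@np.array([p[0],p[1],1.]); return c+d*(z-c[2])/d[2]
def proj(f,X):
    q=f["K"]@(f["R"]@np.asarray(X,float)+f["t"]); return q[:2]/q[2]
E
python3 - <<'E'
from h import *
f=load("top"); s=load("scene"); im=f["image"]
# accumulate? single frame enlarge w/ contrast
a=cv2.resize(im[185:252,212:266],None,fx=8.8,fy=8.8,interpolation=cv2.INTER_CUBIC)
a=np.clip((a.astype(float)/255)**.6*255,0,255).astype(np.uint8)
b=cv2.resize(im[185:252,212:266]*0+im[222:289,138:192],None,fx=5,fy=5,interpolation=cv2.INTER_CUBIC)
c=np.zeros((a.shape[0],a.shape[1]+b.shape[1],3),np.uint8);c[:,:a.shape[1]]=a;c[:b.shape[0],a.shape[1]:]=b
cv2.imwrite("pics/tray.png",c);print(c.shape)
for p in [(95,68),(285,75),(268,348),(82,340)]:
    X=ray(f,(205+p[0]/5.3,180+p[1]/5.3),.018);print(X.round(4),proj(s,X).round(0))
g=cv2.inRange(cv2.cvtColor(im,cv2.COLOR_BGR2HSV),(55,100,40),(85,255,255))
g[:, :300]=0;g[:195]=0
cs,_=cv2.findContours(cv2.morphologyEx(g,cv2.MORPH_CLOSE,np.ones((3,3))),cv2.RETR_EXTERNAL,cv2.CHAIN_APPROX_NONE)
k=max(cs,key=cv2.contourArea)
W=np.array([ray(f,q,.004)[:2] for q in k[:,0].astype(float)],np.float32)
r=cv2.minAreaRect(W*1000);print(r)
E
```

```text
(590, 745, 3)
[0.5692 0.1155 0.018 ] [228. 193.]
[0.5686 0.0031 0.018 ] [263. 194.]
[0.4072 0.0077 0.018 ] [258. 225.]
[0.4086 0.1169 0.018 ] [221. 224.]
((476.2857360839844, -214.49270629882812), (89.5521011352539, 122.19969940185547), 70.90637969970703)
```

View pics/tray.png

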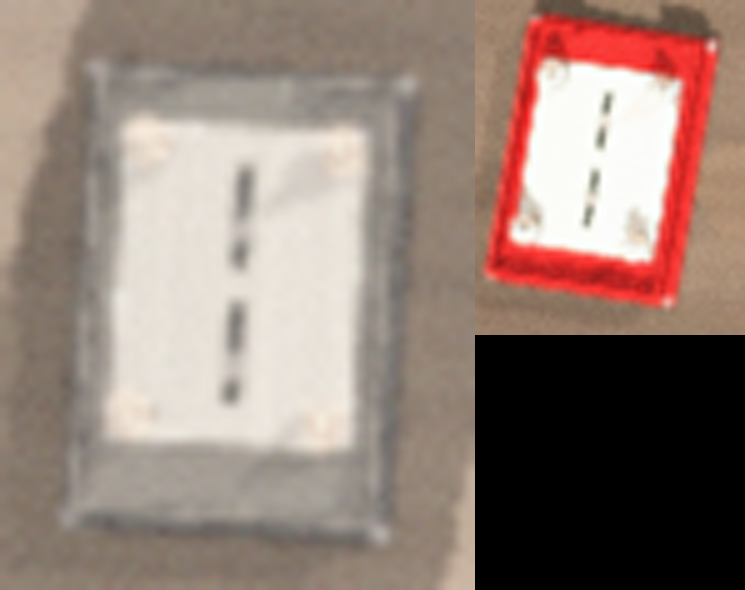

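The grey tray's far rim, at the top of the image, has a lighter gap at about (190–295, 85), which matches the shadow gap on the red one. So the notched end points to world +x, and the frame sits nearer that end. Next I'll measure precisely.

Run:
```python
from h import *
f=load("top"); im=f["image"]; hsv=cv2.cvtColor(im,cv2.COLOR_BGR2HSV)
# frame: pale region within tray
m=cv2.inRange(hsv,(0,0,150),(180,90,255)); r=np.zeros_like(m); r[190:247,216:262]=m[190:247,216:262]
cs,_=cv2.findContours(cv2.morphologyEx(r,cv2.MORPH_OPEN,np.ones((3,3))),cv2.RETR_EXTERNAL,cv2.CHAIN_APPROX_NONE)
k=max(cs,key=cv2.contourArea)
for z in(.018,.03):
    print("frame",z,cv2.minAreaRect(np.array([ray(f,q,z)[:2]*1000 for q in k[:,0].astype(float)],np.float32)))
# standoffs: centroid of reddish-yellow tint in corner windows
b,g,rr=[c.astype(float) for c in cv2.split(im)]
t=np.clip(rr-b-12,0,None)
P=[]
for cx,cy in[(150,145),(347,160),(132,412),(324,427)]:
    u,v=212+cx/8.8,185+cy/8.8; ui,vi=int(round(u)),int(round(v))
    w=t[vi-3:vi+4,ui-3:ui+4]; yy,xx=np.mgrid[vi-3:vi+4,ui-3:ui+4]
    wb=im.astype(float).min(2)[vi-3:vi+4,ui-3:ui+4]
    q=((w*xx).sum()/w.sum(),(w*yy).sum()/w.sum())
    P.append(q);print(w.sum().round(),np.round(q,2),[ray(f,q,z)[:2].round(4).tolist() for z in(.036,.044)])
# block top: pale pixels inside board
r=np.zeros_like(m); r[216:237,318:338]=255
bt=cv2.inRange(hsv,(0,0,110),(180,75,255))&r
n,l,st,ce=cv2.connectedComponentsWithStats(bt);i=1+np.argmax(st[1:,4]);print("blocktop",st[i],ce[i],ray(f,ce[i],.044))
for n_,p in dict(bottle=(410,240),cup=(391,192),tape=(141,199)).items(): print(n_,ray(f,p,.05).round(3))
```

```text
frame 0.018 ((495.2536315917969, 64.87882995605469), (88.17729187011719, 116.77674102783203), 88.62958526611328)
frame 0.03 ((494.5666809082031, 64.09275817871094), (87.50665283203125, 115.88851165771484), 88.62962341308594)
1055.0 [228.8 200.8] [[0.5431, 0.0946], [0.5424, 0.094]]
997.0 [250.6 202.6] [[0.5397, 0.0271], [0.539, 0.0267]]
1026.0 [226.72 231.76] [[0.4472, 0.0974], [0.447, 0.0967]]
912.0 [248.54 233.42] [[0.4442, 0.0301], [0.444, 0.0298]]
blocktop [324 220  10  12  81] [328.40740741 225.60493827] [ 0.47552807 -0.21493865  0.044     ]
bottle [ 0.439 -0.466  0.05 ]
cup [ 0.585 -0.405  0.05 ]
tape [0.539 0.362 0.05 ]
```

Request:
send_rows(offset=[[35.91,-24.54,0],[35.91,-24.54,0],[35.91,-24.54,0],[35.91,-24.54,0],[35.91,-24.54,0],[35.91,-24.54,0],[35.91,-24.54,0],[35.91,-24.54,0],[35.91,-24.54,0],[35.91,-24.54,0],[35.91,-24.54,0],[35.91,-24.54,0],[35.91,-24.54,10],[35.91,-24.54,10],[35.91,-24.54,10],[35.91,-24.54,10],[35.91,-24.54,10]], dr=[[0,0,41.4],[0,0,41.4],[0,0,41.4],[0,0,41.4],[0,0,41.4],[0,0,41.4],[0,0,41.4],[0,0,41.4],[0,0,41.4],[0,0,41.4],[0,0,41.4],[0,0,41.4],[0,0,41.4],[0,0,41.4],[0,0,41.4],[0,0,41.4],[0,0,41.4]], claw=[1,1,1,1,1,1,1,1,1,1,1,1,1,1,1,1,1])

```text
clock: 1.52
ee_pos: [0.4755, -0.2151, 0.1075]
tool_rot: [-0.0, 0.986, -0.166, -0.001]
force: [0.3, -0.0, 1.4]
finger_gap: 0.998
gripper_force: 0.0
```

Request:
send_rows(offset=[[0,0,3],[0,0,5.5],[0,0,7.5],[0,0,8.8],[0,0,8.8],[0,0,8.8]], dr=[[0,0,0],[0,0,0],[0,0,0],[0,0,0],[0,0,0],[0,0,0]], claw=[1,1,1,1,1,1])

```text
clock: 2.02
ee_pos: [0.4771, -0.2158, 0.0213]
tool_rot: [0.0, 0.986, -0.166, 0.001]
force: [0.2, 0.0, 1.3]
finger_gap: 0.999
gripper_force: 0.0
```

Request:
send_rows(offset=[[0,0,0],[0,0,0],[0,0,0],[0,0,0],[0,0,0],[0,0,0],[0,0,0],[0,0,0],[0,0,0],[0,0,0],[0,0,0],[0,0,0]], dr=[[0,0,0],[0,0,0],[0,0,0],[0,0,0],[0,0,0],[0,0,0],[0,0,0],[0,0,0],[0,0,0],[0,0,0],[0,0,0],[0,0,0]], claw=[0,0,0,0,0,0,0,0,0,0,0,0], grip_force=60)

```text
clock: 3.02
ee_pos: [0.477, -0.2155, 0.0209]
tool_rot: [0.0, 0.986, -0.166, 0.001]
force: [-0.5, -0.3, 8.5]
finger_gap: -0.008
gripper_force: 3.7
```

Run:
```python
from workcell import bot, optics
import cv2,numpy as np
o=bot.get_obs(); print(o["ee_pos"],o["force"],o["finger_gap"],o["gripper_force"])
f=optics.grab_frame("scene")["image"][150:260,280:480]
g=optics.grab_frame("top")["image"][150:300,250:450]
f=cv2.resize(f,(800,440),interpolation=cv2.INTER_CUBIC)[:, :]
cv2.imwrite("pics/chk.png",np.vstack([cv2.resize(f,(400,220)),cv2.resize(g,(400,300),interpolation=cv2.INTER_CUBIC)]))
```

```text
[ 0.47702433 -0.21549692  0.02086918] [-0.529442   -0.26067352  8.46380622] -0.00803801502136936 3.726323557784781
```

View pics/chk.png

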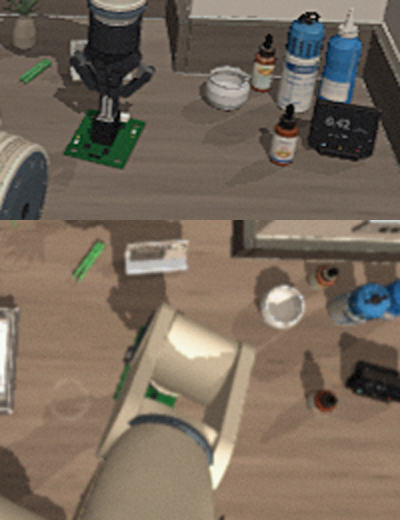

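The crop shows the gripper at the block with its fingers apparently shut, so the grasp may have missed. I'll take a closer look.

Run:
```python
from workcell import bot, optics
from h import *
f=optics.grab_frame("scene"); s=f["image"]
cv2.imwrite("pics/chk2.png",cv2.resize(s[165:240,300:370],None,fx=8,fy=8,interpolation=cv2.INTER_CUBIC))
for X in [(.477,-.2155,.0),(.477,-.2155,.044),(.477,-.2155,.021),(.477,-.2155,.013)]: print(X,((proj(f,X)-[300,165])*8).round())
```

```text
(0.477, -0.2155, 0.0) [264. 428.]
(0.477, -0.2155, 0.044) [272. 334.]
(0.477, -0.2155, 0.021) [268. 384.]
(0.477, -0.2155, 0.013) [267. 401.]
```

View pics/chk2.png

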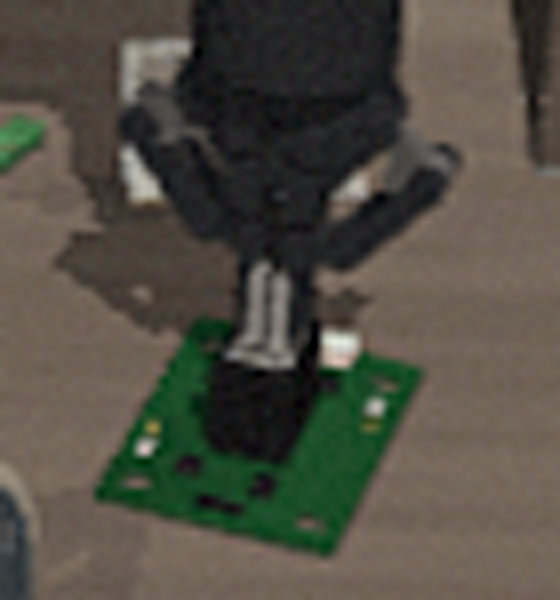

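The fingers are shut on top of the block, with tips at about (268,350) in the crop. The tips therefore stand about 30 mm higher than the reported TCP implies. I'll lift, open and measure the tips before trying again.

Request:
send_rows(offset=[[0,0,-2],[0,0,-4],[0,0,-4],[0,0,-4],[0,0,-4],[0,0,-4],[0,0,-4],[0,0,-4]], dr=[[0,0,0],[0,0,0],[0,0,0],[0,0,0],[0,0,0],[0,0,0],[0,0,0],[0,0,0]], claw=[0,0,1,1,1,1,1,1])

```text
clock: 3.83
ee_pos: [0.4757, -0.2149, 0.0594]
tool_rot: [-0.0, 0.986, -0.166, -0.001]
force: [0.4, 0.6, -0.1]
finger_gap: 0.846
gripper_force: 0.0
```

Run:
```python
from workcell import bot, optics
from h import *
o=bot.get_obs(); print(o["ee_pos"],o["force"],o["finger_gap"])
f=optics.grab_frame("scene"); s=f["image"]; np.savez("s2.npz",**f)
cv2.imwrite("pics/chk3.png",cv2.resize(s[155:230,290:390],None,fx=8,fy=8,interpolation=cv2.INTER_CUBIC))
e=o["ee_pos"]
for z in [e[2]-.008,e[2]+.005,e[2]+.036,e[2]+.065]:
  a=np.radians(-19.1-90); 
  print(round(z,3),[((proj(f,(e[0]+d*np.cos(a),e[1]+d*np.sin(a),z))-[290,155])*8).round().tolist() for d in(-.0425,0,.0425)])
t=optics.grab_frame("top");np.savez("t2.npz",**t)
```

```text
[ 0.47569517 -0.21492179  0.05936509] [ 0.39215303  0.57606629 -0.07980466] 0.8462402626569379
0.051 [[243.0, 375.0], [352.0, 400.0], [462.0, 425.0]]
0.064 [[245.0, 346.0], [354.0, 371.0], [465.0, 396.0]]
0.095 [[249.0, 277.0], [360.0, 302.0], [472.0, 327.0]]
0.124 [[253.0, 212.0], [365.0, 236.0], [478.0, 260.0]]
```

View pics/chk3.png

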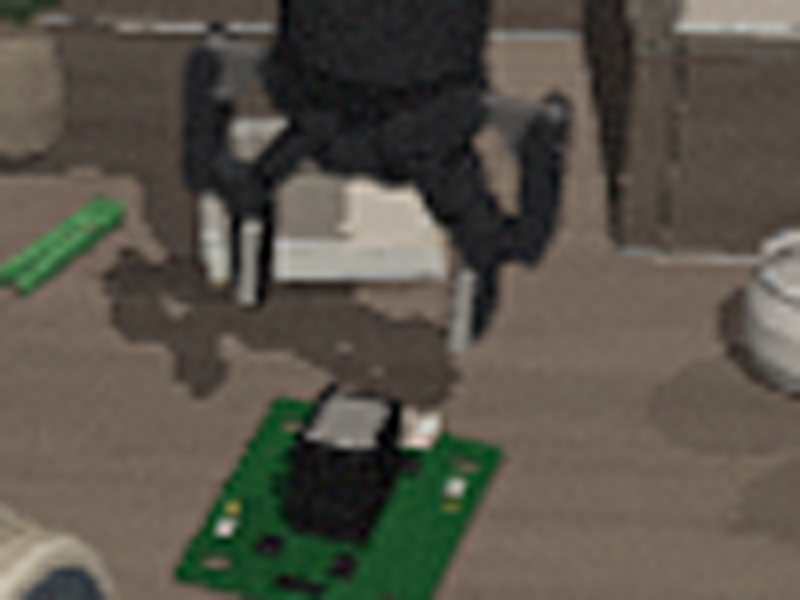

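The open fingertips are at crop (250,303) and (463,350), about 20 mm higher than the nominal geometry. I'll part-close the gripper and measure the tips there, to set the descent.

Request:
send_rows(offset=[[0,0,0],[0,0,0],[0,0,0],[0,0,0],[0,0,0],[0,0,0]], dr=[[0,0,0],[0,0,0],[0,0,0],[0,0,0],[0,0,0],[0,0,0]], claw=[0.55,0.55,0.55,0.55,0.55,0.55])

```text
clock: 4.43
ee_pos: [0.4762, -0.2151, 0.0601]
tool_rot: [0.0, 0.986, -0.166, 0.0]
force: [0.0, -0.5, 1.2]
finger_gap: 0.548
gripper_force: 0.0
```

Run:
```python
from workcell import bot, optics
from h import *
o=bot.get_obs(); print(o["ee_pos"],o["finger_gap"])
f=optics.grab_frame("scene"); s=f["image"]
cv2.imwrite("pics/chk4.png",cv2.resize(s[155:230,290:390],None,fx=8,fy=8,interpolation=cv2.INTER_CUBIC))
e=o["ee_pos"]; a=np.radians(-19.1-90)
for z in [.05,.06,.07,.08,.09]:
  print(z,[((proj(f,(e[0]+d*np.cos(a),e[1]+d*np.sin(a),z))-[290,155])*8).round().tolist() for d in(-.0235,0,.0235)])
```

```text
[ 0.47622151 -0.21514971  0.06012902] 0.5477743721988523
0.05 [[292.0, 388.0], [352.0, 402.0], [413.0, 416.0]]
0.06 [[294.0, 366.0], [354.0, 380.0], [415.0, 394.0]]
0.07 [[295.0, 344.0], [356.0, 358.0], [417.0, 372.0]]
0.08 [[297.0, 322.0], [357.0, 336.0], [419.0, 349.0]]
0.09 [[298.0, 300.0], [359.0, 313.0], [421.0, 327.0]]
```

View pics/chk4.png

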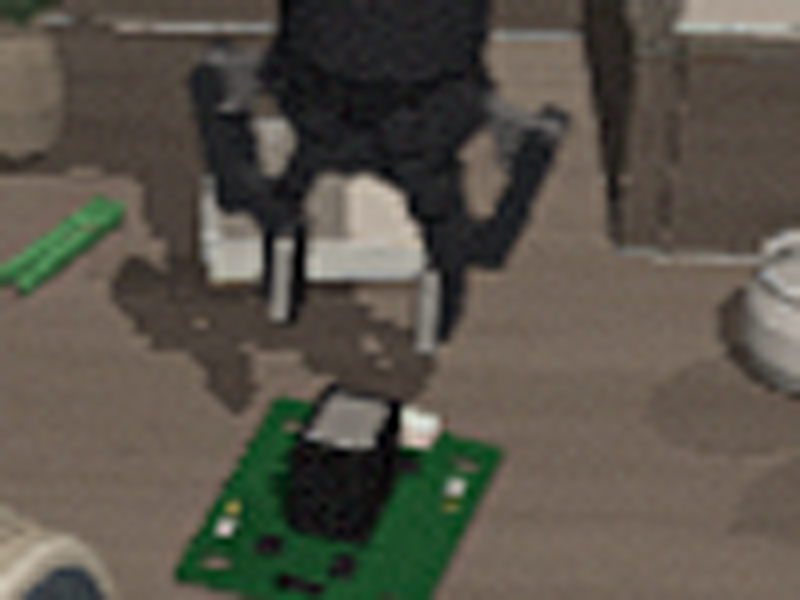

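The part-open tips are at (282,321) and (428,352), so they sit about 22 mm above the reported TCP. I'll descend 7 cm in stages, watching the force.

Request:
send_rows(offset=[[0,0,2],[0,0,3.5],[0,0,4.5],[0,0,5.5],[0,0,5.5],[0,0,5.5]], dr=[[0,0,0],[0,0,0],[0,0,0],[0,0,0],[0,0,0],[0,0,0]], claw=[0.55,0.55,0.55,0.55,0.55,0.55])

```text
clock: 4.98
ee_pos: [0.476, -0.215, 0.0048]
tool_rot: [-0.0, 0.986, -0.166, -0.0]
force: [0.1, 0.5, 0.1]
finger_gap: 0.549
gripper_force: 0.0
```

Request:
send_rows(offset=[[0,0,0.5],[0,0,1],[0,0,1.4],[0,0,1.4],[0,0,1.4]], dr=[[0,0,0],[0,0,0],[0,0,0],[0,0,0],[0,0,0]], claw=[0.55,0.55,0.55,0.55,0.55])

```text
clock: 5.4
ee_pos: [0.476, -0.2151, -0.0091]
tool_rot: [-0.0, 0.986, -0.166, -0.0]
force: [0.4, -0.5, 0.2]
finger_gap: 0.553
gripper_force: 0.0
```

Request:
send_rows(offset=[[0,0,0],[0,0,0],[0,0,0],[0,0,0],[0,0,0],[0,0,0],[0,0,0],[0,0,0]], dr=[[0,0,0],[0,0,0],[0,0,0],[0,0,0],[0,0,0],[0,0,0],[0,0,0],[0,0,0]], claw=[0,0,0,0,0,0,0,0], grip_force=60)

```text
clock: 6.07
ee_pos: [0.4765, -0.2153, -0.0086]
tool_rot: [0.0, 0.986, -0.166, 0.0]
force: [-1.1, 0.8, 5.0]
finger_gap: 0.362
gripper_force: 60.4
```

Request:
send_rows(offset=[[0,0,-0.5],[0,0,-2],[0,0,-5],[0,0,-8],[0,0,-10],[0,0,-10],[0,0,-10]], dr=[[0,0,0],[0,0,0],[0,0,0],[0,0,0],[0,0,0],[0,0,0],[0,0,0]], claw=[0,0,0,0,0,0,0])

```text
clock: 6.65
ee_pos: [0.4767, -0.2153, 0.0919]
tool_rot: [0.0, 0.986, -0.166, 0.001]
force: [0.0, -0.5, -3.0]
finger_gap: 0.365
gripper_force: 59.9
```

Run:
```python
from workcell import bot, optics
from h import *
o=bot.get_obs(); print(o["ee_pos"],o["force"],o["wrist_torque"],o["finger_gap"])
fs=[optics.grab_frame("top") for _ in range(8)]; f=dict(fs[0]); f["image"]=np.mean([q["image"] for q in fs],0); np.savez("avg.npz",**f)
s=[optics.grab_frame("scene") for _ in range(2)]; np.savez("s3.npz",**s[0])
im=f["image"][185:252,212:266]
# show: gamma image + scene crop of held board
a=np.clip((im/255)**.6*255*1.0,0,255).astype(np.uint8); a=cv2.resize(a,None,fx=8.8,fy=8.8,interpolation=cv2.INTER_CUBIC)
b=cv2.resize(s[0]["image"][130:230,300:374],None,fx=4.2,fy=4.2,interpolation=cv2.INTER_CUBIC)
c=np.zeros((590,a.shape[1]+b.shape[1],3),np.uint8);c[:a.shape[0],:a.shape[1]]=a[:590];c[:b.shape[0],a.shape[1]:]=b
cv2.imwrite("pics/avg.png",c); print(c.shape)
```

```text
[ 0.47669555 -0.21534265  0.09190961] [ 0.03307532 -0.51236699 -3.00360456] [-0.00552832  0.03085337  0.05689669] 0.365012003070098
(590, 786, 3)
```

View pics/avg.png

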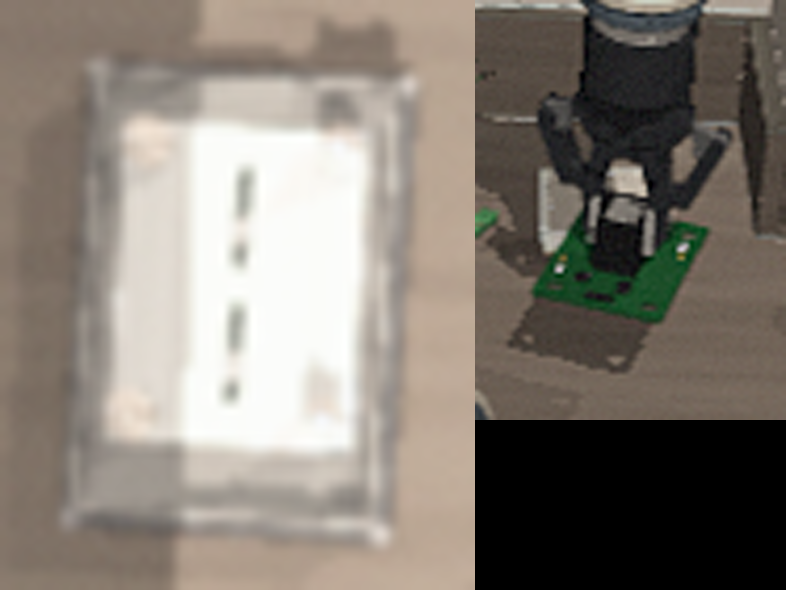

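The board is held level in the fingers, and the notched end at the top is confirmed by the shadow gap. Next I'll work out the tray's yaw and the move.

Run:
```python
from h import *
f=load("avg")
C=[ray(f,(212+(x+.5)/8.8-.5,185+(y+.5)/8.8-.5),.018)[:2] for x,y in[(97,68),(410,85),(380,535),(68,518)]]
C=np.array(C);print(C.round(4),C.mean(0).round(4))
ang=lambda v:np.degrees(np.arctan2(v[1],v[0])).round(2)
print("yaw long",ang(C[0]-C[3]),ang(C[1]-C[2]),"short",ang(C[0]-C[1])-90,ang(C[3]-C[2])-90)
S=np.array([[.5424,.094],[.539,.0267],[.447,.0967],[.444,.0298]])
B=np.array([[48,34],[48,-34],[-48,34],[-48,-34]])/1000.
H=(B).T@(S-S.mean(0));U,_,V=np.linalg.svd(H);R=(V.T@U.T);print("standoff",S.mean(0),ang(R[:,0]))
yaw=-1.8;th=np.radians(-19.1);d=np.array([.494,.0618])-[.4767,-.2153]
print("tool dx,dy cm",100*(d@[np.cos(th),np.sin(th)]),100*(d@[np.sin(th),-np.cos(th)]))
```

```text
[[0.5709 0.1166]
 [0.5684 0.0051]
 [0.4081 0.0103]
 [0.4108 0.1207]] [0.4895 0.0632]
yaw long -1.45 -1.88 short -1.2900000000000063 -1.3700000000000045
standoff [0.4931 0.0618] -2.07
tool dx,dy cm -7.432446362678443 -26.750621321119027
```

Request:
send_rows(offset=[[-1.0,-3.5,0],[-2.0,-7.0,0],[-3.0,-10.5,0],[-4.0,-14,0],[-5.0,-17.5,0],[-6,-21,0],[-7,-24.5,0],[-7.44,-26.77,0],[-7.44,-26.77,0],[-7.44,-26.77,0],[-7.44,-26.77,1.5],[-7.44,-26.77,3],[-7.44,-26.77,3],[-7.44,-26.77,3],[-7.44,-26.77,3]], dr=[[0,0,-3],[0,0,-6],[0,0,-9],[0,0,-12],[0,0,-15],[0,0,-17.5],[0,0,-17.5],[0,0,-17.5],[0,0,-17.5],[0,0,-17.5],[0,0,-17.5],[0,0,-17.5],[0,0,-17.5],[0,0,-17.5],[0,0,-17.5]], claw=[0,0,0,0,0,0,0,0,0,0,0,0,0,0,0])

```text
clock: 8.4
ee_pos: [0.4938, 0.0615, 0.0615]
tool_rot: [0.0, 1.0, -0.015, 0.0]
force: [1.2, -0.1, -1.8]
finger_gap: 0.363
gripper_force: 60.2
```

Run:
```python
from workcell import bot
o=bot.get_obs(); print(o["ee_pos"],o["tool_rot"],o["force"],o["wrist_torque"])
```

```text
[0.49379632 0.06145367 0.06151434] [ 3.34855651e-05  9.99892730e-01 -1.46467343e-02  2.77794075e-05] [ 1.1927129  -0.10755111 -1.77128129] [ 0.01939355 -0.01019409  0.01409776]
```

Request:
send_rows(offset=[[0,0,1],[0,0,1.6],[0,0,1.8],[0,0,2.0],[0,0,2.0],[0,0,2.0]], dr=[[0,0,0],[0,0,0],[0,0,0],[0,0,0],[0,0,0],[0,0,0]], claw=[0,0,0,0,0,0])

```text
clock: 8.9
ee_pos: [0.4942, 0.0622, 0.0411]
tool_rot: [-0.0, 1.0, -0.014, 0.001]
force: [3.3, -1.0, -3.1]
finger_gap: 0.362
gripper_force: 60.1
```

Run:
```python
from workcell import bot
o=bot.get_obs(); print(o["ee_pos"],o["tool_rot"],o["force"],o["wrist_torque"])
```

```text
[0.49422494 0.06223089 0.0411417 ] [-3.70625495e-05  9.99900876e-01 -1.40705700e-02  5.05037429e-04] [ 3.25459068 -1.04302387 -3.13878573] [-0.04960453 -0.52178679  0.02736606]
```

Request:
send_rows(offset=[[0.05,0,0],[0.1,0,0],[0.1,0,0.1],[0.1,0,0.2],[0.1,0,0.3],[0.1,0,0.3]], dr=[[0,0,0],[0,0,0],[0,0,0],[0,0,0],[0,0,0],[0,0,0]], claw=[0,0,0,0,0,0])

```text
clock: 9.4
ee_pos: [0.4947, 0.0623, 0.0381]
tool_rot: [-0.0, 1.0, -0.014, 0.0]
force: [1.4, 2.2, 0.7]
finger_gap: 0.363
gripper_force: 60.7
```

Run:
```python
from workcell import bot
o=bot.get_obs(); print(o["ee_pos"],o["tool_rot"],o["force"],o["wrist_torque"])
```

```text
[0.49469345 0.06230334 0.03808024] [-1.45042751e-04  9.99898522e-01 -1.42448411e-02  9.42765477e-05] [1.35768868 2.20902722 0.74491249] [ 0.36009055 -0.15889592  0.04105656]
```

Request:
send_rows(offset=[[0.03,-0.05,0],[0.03,-0.05,0.1],[0.03,-0.05,0.2],[0.03,-0.05,0.3],[0.03,-0.05,0.3]], dr=[[0,0,0],[0,0,0],[0,0,0],[0,0,0],[0,0,0]], claw=[0,0,0,0,0])

```text
clock: 9.82
ee_pos: [0.495, 0.0628, 0.035]
tool_rot: [-0.0, 1.0, -0.014, 0.0]
force: [-0.4, 3.1, 2.6]
finger_gap: 0.365
gripper_force: 60.8
```

Run:
```python
from workcell import bot
o=bot.get_obs(); print(o["ee_pos"],o["tool_rot"],o["force"],o["wrist_torque"])
```

```text
[0.49503206 0.06275822 0.03502662] [-1.07947034e-04  9.99898887e-01 -1.42195779e-02  8.95401987e-05] [-0.40125092  3.14549933  2.60993137] [ 0.60181807 -0.05523621 -0.01624971]
```

Request:
send_rows(offset=[[0,-0.05,0],[0,-0.1,0],[0,-0.1,0.1],[0,-0.1,0.2],[0,-0.1,0.2]], dr=[[0,0,0],[0,0,0],[0,0,0],[0,0,0],[0,0,0]], claw=[0,0,0,0,0])

```text
clock: 10.23
ee_pos: [0.4951, 0.0635, 0.0333]
tool_rot: [0.0, 1.0, -0.014, 0.0]
force: [-1.0, 1.6, 8.0]
finger_gap: 0.368
gripper_force: 61.5
```

Run:
```python
from workcell import bot
o=bot.get_obs(); print(o["ee_pos"],o["tool_rot"],o["force"],o["wrist_torque"])
```

```text
[0.49514748 0.06354206 0.03330973] [ 4.97878581e-05  9.99900331e-01 -1.41172610e-02  1.67842157e-04] [-0.98826555  1.58328737  7.96552051] [ 0.19501201  0.15346783 -0.00424254]
```

Request:
send_rows(offset=[[0,-0.03,0.05],[0,-0.04,0.1],[0,-0.04,0.15],[0,-0.04,0.2],[0,-0.04,0.2]], dr=[[0,0,0],[0,0,0],[0,0,0],[0,0,0],[0,0,0]], claw=[0,0,0,0,0])

```text
clock: 10.65
ee_pos: [0.4951, 0.0639, 0.031]
tool_rot: [0.0, 1.0, -0.014, 0.0]
force: [0.9, 0.2, 1.3]
finger_gap: 0.364
gripper_force: 60.7
```

Run:
```python
from workcell import bot
o=bot.get_obs(); print(o["ee_pos"],o["tool_rot"],o["force"],o["wrist_torque"])
```

```text
[0.49512387 0.06389139 0.03095711] [ 6.93661339e-05  9.99900242e-01 -1.41237573e-02  1.46765019e-04] [0.87044687 0.21345903 1.34029522] [-0.02681268 -0.28641334  0.01030607]
```

Request:
send_rows(offset=[[0,0,0.05],[0,0,0.1],[0,0,0.15],[0,0,0.2],[0,0,0.2]], dr=[[0,0,0],[0,0,0],[0,0,0],[0,0,0],[0,0,0]], claw=[0,0,0,0,0])

```text
clock: 11.07
ee_pos: [0.4949, 0.064, 0.0287]
tool_rot: [0.0, 1.0, -0.014, -0.0]
force: [4.0, -0.7, -6.6]
finger_gap: 0.368
gripper_force: 59.8
```

Run:
```python
from workcell import bot
o=bot.get_obs(); print(o["ee_pos"],o["tool_rot"],o["force"],o["wrist_torque"])
```

```text
[0.49485861 0.06398154 0.02865308] [ 4.18666920e-05  9.99900679e-01 -1.40934894e-02 -6.92316405e-05] [ 3.96410674 -0.70515588 -6.60931552] [-0.05010717 -0.55385902  0.13675964]
```

Request:
send_rows(offset=[[0.02,0,0.05],[0.04,0,0.1],[0.04,0,0.15],[0.04,0,0.15]], dr=[[0,0,0],[0,0,0],[0,0,0],[0,0,0]], claw=[0,0,0,0])

```text
clock: 11.4
ee_pos: [0.495, 0.064, 0.0275]
tool_rot: [0.0, 1.0, -0.014, -0.0]
force: [-0.1, -0.7, 2.3]
finger_gap: 0.368
gripper_force: 60.9
```

Run:
```python
from workcell import bot
o=bot.get_obs(); print(o["ee_pos"],o["tool_rot"],o["force"],o["wrist_torque"])
```

```text
[0.49497775 0.06399131 0.02754079] [ 2.48945740e-05  9.99899176e-01 -1.41954180e-02 -3.55782417e-04] [-0.10695383 -0.73588144  2.30775436] [-0.01577721 -0.00723814  0.02608193]
```

Request:
send_rows(offset=[[0,0,0.05],[0,0,0.1],[0,0,0.15],[0,0,0.2],[0,0,0.2]], dr=[[0,0,0],[0,0,0],[0,0,0],[0,0,0],[0,0,0]], claw=[0,0,0,0,0])

```text
clock: 11.82
ee_pos: [0.495, 0.064, 0.026]
tool_rot: [0.0, 1.0, -0.014, -0.0]
force: [-3.2, -0.3, 9.9]
finger_gap: 0.365
gripper_force: 61.9
```

Run:
```python
from workcell import bot
o=bot.get_obs(); print(o["ee_pos"],o["tool_rot"],o["force"],o["wrist_torque"])
```

```text
[0.49504434 0.06398433 0.02597099] [ 2.49712026e-05  9.99899484e-01 -1.41752374e-02 -2.88153140e-04] [-3.19098165 -0.33367745  9.92056334] [-0.04254032  0.46616147 -0.01235887]
```

Request:
send_rows(offset=[[0,0,0.05],[0,0,0.1],[0,0,0.1],[0,0,0.1]], dr=[[0,0,0],[0,0,0],[0,0,0],[0,0,0]], claw=[0,0,0,0])

```text
clock: 12.15
ee_pos: [0.4951, 0.064, 0.0253]
tool_rot: [0.0, 1.0, -0.014, -0.0]
force: [-3.6, -0.5, 15.1]
finger_gap: 0.361
gripper_force: 62.4
```

Request:
send_rows(offset=[[0,0,-0.1],[0,0,-0.2],[0,0,-0.27],[0,0,-0.27]], dr=[[0,0,0],[0,0,0],[0,0,0],[0,0,0]], claw=[0,0,0,0])

```text
clock: 12.48
ee_pos: [0.4951, 0.064, 0.0274]
tool_rot: [0.0, 1.0, -0.014, -0.0]
force: [-1.9, 0.4, 2.7]
finger_gap: 0.357
gripper_force: 61.1
```

Run:
```python
from workcell import bot
o=bot.get_obs(); print(o["ee_pos"],o["tool_rot"],o["force"],o["wrist_torque"])
```

```text
[0.49506419 0.06400451 0.02738527] [ 1.03853391e-05  9.99899417e-01 -1.41815437e-02 -1.98421478e-04] [-1.88556016  0.42713311  2.66195014] [-0.06158508  0.20547846  0.11912021]
```

Request:
send_rows(offset=[[0,0,0],[0,0,0],[0,0,0],[0,0,0],[0,0,0],[0,0,-1],[0,0,-3],[0,0,-6],[0,0,-10],[0,0,-14],[0,0,-18],[0,0,-18],[0,0,-18]], dr=[[0,0,0],[0,0,0],[0,0,0],[0,0,0],[0,0,0],[0,0,0],[0,0,0],[0,0,0],[0,0,0],[0,0,0],[0,0,0],[0,0,0],[0,0,0]], claw=[0.7,0.7,0.7,0.7,0.7,0.7,0.7,0.7,0.7,0.7,0.7,0.7,0.7])

```text
clock: 13.57
ee_pos: [0.497, 0.0642, 0.2105]
tool_rot: [-0.0, 1.0, -0.014, 0.003]
force: [-0.0, -0.2, -1.0]
finger_gap: 0.698
gripper_force: 0.0
```

Request:
send_rows(offset=[[0,4,-2],[0,8,-2],[0,12,-2],[0,16,-2],[0,20,-2],[0,24,-2],[0,24,-2]], dr=[[0,0,0],[0,0,0],[0,0,0],[0,0,0],[0,0,0],[0,0,0],[0,0,0]], claw=[0.7,0.7,0.7,0.7,0.7,0.7,0.7])

```text
clock: 14.15
ee_pos: [0.4874, -0.1816, 0.2262]
tool_rot: [0.001, 1.0, -0.016, -0.001]
force: [-0.6, -0.6, 0.0]
finger_gap: 0.705
gripper_force: 0.0
```

Run:
```python
from workcell import bot, optics
from h import *
o=bot.get_obs(); print(o["ee_pos"],o["force"])
f=optics.grab_frame("top"); im=f["image"]
g=cv2.inRange(cv2.cvtColor(im,cv2.COLOR_BGR2HSV),(50,80,30),(88,255,255)); r=g*0; r[185:255,210:268]=g[185:255,210:268]
k=max(cv2.findContours(cv2.morphologyEx(r,cv2.MORPH_CLOSE,np.ones((5,5))),cv2.RETR_EXTERNAL,cv2.CHAIN_APPROX_NONE)[0],key=cv2.contourArea)
print(cv2.minAreaRect(np.array([ray(f,q,.04)[:2]*1000 for q in k[:,0].astype(float)],np.float32)))
a=cv2.resize(im[185:252,212:266],None,fx=8,fy=8,interpolation=cv2.INTER_CUBIC)
s=optics.grab_frame("scene")["image"][160:240,190:280]; b=cv2.resize(s,None,fx=4,fy=4,interpolation=cv2.INTER_CUBIC)
c=np.zeros((a.shape[0],a.shape[1]+b.shape[1],3),np.uint8);c[:,:a.shape[1]]=a;c[:b.shape[0],a.shape[1]:]=b
cv2.imwrite("pics/end.png",c);print(c.shape)
```

```text
[ 0.48735519 -0.18156959  0.2261939 ] [-0.62890971 -0.58407313  0.02091772]
((493.5463562011719, 63.55386734008789), (92.27159881591797, 121.98519134521484), 89.04025268554688)
(536, 792, 3)
```

View pics/end.png

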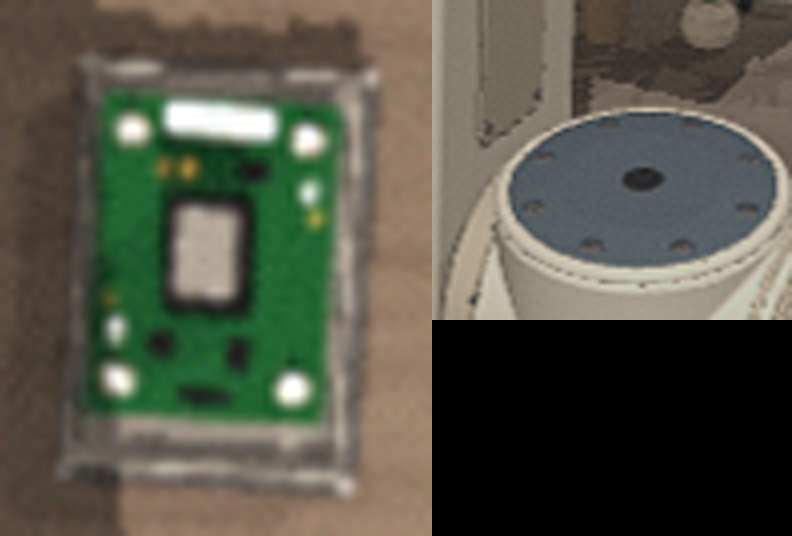

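The board sits in the grey tray with all four white pins through its holes, at crop (132,128), (308,140), (118,380) and (292,388). The white connector is at the notched top end, where the gap in the rim is visible.

```bash
python3 -c "
from workcell import job_done
print(job_done())"
```

```text
the job is handed in; nothing more can be done
None
```

The green board is seated on the grey carrier's four standoffs, with the white connector at the notched end, and I let go of it and handed the job in. Force readings (a rise, a drop at the click, then 15 N at most on the shoulders) and the last top view, with all four pins through, point to it being fully home. I saw no click separately at each standoff. My first grasp closed on top of the block, at about 8.5 N, before I corrected the height.

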